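# Wedge a stomp pedal tight in its repair cradle with a fret hammer

## Task

The pedal sits loose in its wooden repair cradle. Pick up the fret hammer by its handle and tap the wooden wedge in beside the pedal with at least three separate light taps on its thick end, taking the hammer clear each time, until it stops advancing and the pedal is clamped tight. Touch the wedge only with the hammer, never hit it hard, keep everything else undisturbed, and lay the hammer back flat on its cork mat.

Things in the scene. Friction and masses are not known exactly. Their poses are not given: they have to be found in the camera images.
- cradle: fixed plywood board 162x172x12 carrying the clamping parts; origin on the desk, near its middle; x = the way the wedge is driven, y to the sprung side, z up; near edge x = -82, far edge x = +80. An end stop for the pedal (x = +58 to +74, top 38 above the desk), a left fence (y = +51 to +69, top 44) and, at -y, a slanted fence stand on it.
- jaw_rest (a point): fixed point on the cradle (y = +33.5): where the face of the cork-faced jaw rests, in front of the left fence. The jaw stands on stiff springs: it yields at most 1.5 mm towards +y (2.6 N starts it, about 9 N at full travel), then is rigid.
- pedal: teal guitar stomp pedal 113x75x51, 0.38 kg, lying loose on the board (12 above the desk) between jaw and wedge, with its 66 wide case along the cradle's x; origin in the middle of its underside, z up.
- wedge: loose wooden wedge between pedal and slanted fence: 150 long, 32 high, 30 thick at the near end tapering 1 in 8 to 11 at the far, thin end, which points along +x. Origin: underside, mid-length, on the straight face along the pedal; y points to the pedal. It starts loose. How deep it sits tight differs from job to job by 25: it goes in 15 to 50, and its thick end then still stands out of the board's near edge.
- wedge_head (a point): centre of the wedge's flat thick end (27 wide, 32 high), 28 above the desk; tap it along the wedge's +x. It slides with 1 to 3 N at first, harder over the last 12 mm as the jaw yields, then stops: once home, taps peaking at 18 to 25 N move it less than 1 mm. It hardly springs back. A hit of 35 N is too hard.
- hammer: small fret hammer, 0.32 kg: brass head 40x32x40 with a white nylon face (radius 15.5) at both ends, 72 over the faces along x; flat-sided wooden handle 16 wide (x), 18 high (z), axis 20 above the underside, from the head to y = -127. Origin: middle of the head's underside; z up. The weight is in the head: let go, it lies flat on its head, handle level.
- hammer_grip (a point): point on the handle's axis 55 from the head's middle (hammer y = -55, 20 above its underside): a good place to grip, fingers closing along the hammer's x (16 wide). Grip hard, the head must not turn in the hand.
- hammer_face (a point): centre of the nylon face at the hammer's +x end (x = +36, y = 0, 20 above its underside); the face that taps the wedge.
- mat: fixed cork mat 130x170x3 (x, y, z) on the desk on which the hammer lies at the start, its head near the mat's +y end; origin in the middle of its underside.
- clip_tuner: bystander, leave alone: black folding clip-on tuner, 33x54x30; origin in the middle of its underside
- strings: bystander, leave alone: flat green boxed string set, 84x76x10; origin in the middle of its underside
- dish: bystander, leave alone: round steel parts dish, 72 across, 16 high; origin in the middle of its underside
- cell: bystander, leave alone: brown-gold 9 V block battery lying down, 26x49x17; origin in the middle of its underside
- batt: bystander, leave alone: green AA battery standing upright, 15 across, 50 high; origin in the middle of its underside

How it is judged:
By the outcome, as a careful person would: the job done as asked, in the order asked, and still so for the second after the job is handed in, with the robot touching nothing.
It also fails if it takes over 64 s, if anything falls off the work surface, if the arm or the gripper's body presses on something with over 40 N, if the wrist force passes 120 N, or if a joint passes its speed limit or range.

## Robot

A 6-joint arm with a two-finger parallel gripper is mounted at the origin on a cart in front of the work surface, level with it; the furniture and walls round the work are solid. World frame = base frame: x ahead of the robot, y to its left, z up, the work surface at z = 0. Lengths are in m, angles in rad, forces in N, time in s.
With the tool pointing down it reaches from about 0.375 to 0.75 m from the base axis. Payload 9 kg.
Tool frame: the origin (TCP) lies where the fingers leave the gripper's body, on its centre line; the fingertips stand 73 mm ahead of it and the grasp point (between the pads) lies 54 mm ahead of it (arm.tcp_to_grasp is the z of the grasp point in the tool frame, in m); z points along the fingers, y is the line along which they close (so a half turn about z gives the same grasp; the last joint's range is limited). The gripper opens to 85 mm and grips with 20 to 120 N. Pads are 22 mm wide; open, the fingers measure 114 mm over their backs; the gripper's body (76 mm by 85 mm) begins 54 mm behind the grasp point. The pads swing forward as they close: fully open they stand 13 mm farther back than shut.
Start: joints at [-1.481, 0.104, 0.097, 1.564, 0, 1.353], TCP at [0.182, -0.572, 0.304] pointing down, gripper open.
Joint ranges: [-2.99, 2.99], [-0.84, 1.86], [-1.1, 1.16], [-1.84, 2.11], [-1.51, 1.56], [-3.14, 3.14]. Speed limits (rad/s): [2.22, 2.22, 2.57, 3.14, 3.14, 3.14].

## Interface

Orientations are given as a unit quaternion [w, x, y, z].
In Python, from station import arm gives the robot as it stands. The module is installed in compiled form; this text tells all that it offers.
- The arm moves only by the tool send_rows, never from a script. Its arguments are lists of equal length, an entry for each row: "offset": the shift along the tool's x, y, z as a fraction of full scale, a list of three; "turn": the turn, a rotation vector about the tool's x, y, z as a fraction of full scale, a list of three. A call has 1 to 8 rows; each row is the pose to reach, as a shift and turn from the pose commanded when the call began, along the tool's axes at that moment, turning the shorter way round; what a row does not reach only later rows make up. Full scale, the value 1, is 150 mm for a shift and 2 pi rad for a turn. A row lasts 1/10 s, in which the tool goes at most 50 mm and 8.59 degrees, less where a joint would pass 70% of its speed; a pose out of reach is approached as far as the arm can. A call with a number of a shift or a turn outside -1 to 1 is refused whole. A call with a gripper value outside its range is refused whole. "hand" is the opening, from 0 (shut) to 1 (fully open), set as the call begins (left out, the last holds). The fingers move at their own pace and stop on an object; the grip force is fixed at half the most. Time passes only in rows, so rows that repeat a pose let the fingers close. It gives the time, the measured TCP pose, the force, the opening and the grip force at its end, in the units of the state.
- arm.observe(): the state, without advancing time (a new reading comes with each control period).
- arm.snapshot(name): name is "side" or "top"; returns the picture (400x640x3 uint8, red, green, blue); there is no depth.
- arm.camera_model(name): a dict with "camera_matrix" (3x3 intrinsics, pixels), "view" (4x4, takes a point from world to camera coordinates). Camera axes: x right, y down, z forward; pixel columns grow to the right and rows downward; lengths in m; the calibration is good to about 2 mm. A picture is of the moment at which its call begins. camera_model takes no time and is no camera call.
- arm.close_job(): hands the job in; it is judged then, once.
Trained networks look in the newest picture that a camera, given by its name, has taken for a name from the list of things; names that differ only in an ending like _2 or _b are one class to them, and where a whole thing is asked for, a point or a joint stands for the part that bears it (a point fixed in the world has none). Each returns a list of dicts, best first, with "confidence" (0 to 1); they miss things now and then, are a little off and sometimes report something else, mostly with a low value. They report only what shows in the picture. A call takes as long as a camera call.
- arm.silhouettes(camera, name): "pixels" (400x640 bool, what is visible of it) and "xy" ([column, row] in pixels, amid what is visible of it).
- arm.spot_point(camera, name): "xy" ([column, row] in pixels: a listed point, or the origin of a listed thing).
The state is a dict: "time_s": time; "qpos": joint angles; "dq": joint speeds; "joint_torque": joint torques, N m; "position": TCP position; "tcp_rot": TCP orientation; "wrist_force": force on the tool from outside, world axes, zero at the start; "moment": the same for the moment, N m; "finger_gap": finger opening in m; "grasp_force": force on a finger pad.
Only numpy, scipy, OpenCV 4.12 (cv2) and the standard library are available. Lean on these libraries where they do the work, as an engineer would, in place of code of your own. Each camera call takes 0.05 s, during which the arm holds its last target. There are 200 camera calls.

## Working session

There is one attempt and no reset: what is moved stays moved. The work goes in short steps, Python scripts to look and compute and a tool call to move; the robot and the scene stay as the last step left them, time stands still between calls to the robot, and variables do not carry over. Pictures are saved under pics/ and viewed, at most 10 in all, crops included, and the job is handed in when it is done.

Besides the shell and the picture viewer there is one more tool, called after "Request:" by a JSON object that holds its "fn" and its "kwargs", one argument or row to a line. send_rows: Moves the arm, as the interface text tells. Shift numbers are shares of 150 mm and turn numbers shares of 2 pi rad, none past 1 either way. Its arguments: {"type":"object","properties":{"offset":{"type":"array","items":{"type":"array","items":{"type":"number"}}},"turn":{"type":"array","items":{"type":"array","items":{"type":"number"}}},"hand":{"type":"number"}},"required":["offset","turn"]}

```bash
mkdir -p pics
cat > h.py <<'E'
import numpy as np, cv2
from station import arm
def ray(cam,xy):
    m=arm.camera_model(cam);K=np.array(m["camera_matrix"]);V=np.array(m["view"])
    d=V[:3,:3].T@np.linalg.solve(K,[xy[0],xy[1],1]);c=-V[:3,:3].T@V[:3,3]
    return c,d
def atz(cam,xy,z):
    c,d=ray(cam,xy);return c+d*(z-c[2])/d[2]
def tri(a,b):
    (c1,d1),(c2,d2)=ray("top",a),ray("side",b)
    s=np.linalg.lstsq(np.c_[d1,-d2],c2-c1,rcond=None)[0]
    p,q=c1+s[0]*d1,c2+s[1]*d2
    return (p+q)/2,np.linalg.norm(p-q)
def proj(cam,p):
    m=arm.camera_model(cam);q=np.array(m["view"])@np.r_[p,1];u=np.array(m["camera_matrix"])@q[:3];return u[:2]/u[2]
E
python3 - <<'E'
from h import *
np.set_printoptions(precision=4,suppress=True)
for c in("top","side"):
    cv2.imwrite(f"pics/{c}0.png",arm.snapshot(c)[:,:,::-1])
    m=arm.camera_model(c);V=m["view"];print(c,-np.array(V)[:3,:3].T@np.array(V)[:3,3])
Z=dict(cradle=0,jaw_rest=None,pedal=.012,wedge=.012,wedge_head=.028,hammer=.003,hammer_grip=.023,hammer_face=.023,mat=0,clip_tuner=0,strings=0,dish=0,cell=0,batt=0)
for n,z in Z.items():
    r={c:arm.spot_point(c,n) for c in("top","side")}
    o=[]
    for c in r:
        for x in r[c][:2]: o.append((c,round(x["confidence"],2),np.round(x["xy"],1),atz(c,x["xy"],z)[:2] if z is not None else ''))
    print(n,*o, tri(r["top"][0]["xy"],r["side"][0]["xy"]) if r["top"] and r["side"] else '')
s=arm.observe();print(s["position"],s["tcp_rot"],s["time_s"])
E
```

```text
top [0.5032 0.1314 1.2496]
side [ 0.1621 -0.52    0.4698]
cradle ('top', 0.69, array([314. , 168.6]), array([0.6797, 0.1421])) ('side', 0.63, array([342.1, 202. ]), array([0.6877, 0.1491])) ('side', 0.45, array([263.9, 191.6]), array([0.5576, 0.3143])) (array([0.6799, 0.1413, 0.0058]), np.float64(0.002652137965363719))
jaw_rest ('top', 0.63, array([303.4, 166.2]), '') ('side', 0.57, array([330.4, 186.9]), '') (array([0.6774, 0.1748, 0.0351]), np.float64(0.010588299725915625))
pedal ('top', 0.71, array([312.8, 167.1]), array([0.6824, 0.1454])) ('top', 0.15, array([409.9, 239.8]), array([ 0.4693, -0.1325])) ('side', 0.78, array([339.4, 196.8]), array([0.6852, 0.1569])) (array([0.6797, 0.1465, 0.0185]), np.float64(0.004111612762596231))
wedge ('top', 0.94, array([331. , 185.3]), array([0.6288, 0.093 ])) ('top', 0.2, array([423.8, 232.6]), array([ 0.4897, -0.173 ])) ('side', 0.7, array([334.9, 211. ]), array([0.6345, 0.1077])) (array([0.6264, 0.0942, 0.0214]), np.float64(0.00332027181786018))
wedge_head ('top', 0.88, array([339.9, 205.4]), array([0.5693, 0.0686])) ('side', 0.7, array([31
[... 1511 characters left out ...]
62.6]), array([ 0.6418, -0.1157])) ('side', 0.59, array([345.3, 292.7]), array([ 0.4926, -0.1121])) (array([ 0.6389, -0.1156,  0.001 ]), np.float64(0.0041188718496282485))
cell ('top', 0.61, array([392.7, 154.4]), array([ 0.7198, -0.0899])) ('top', 0.36, array([400.4, 234.4]), array([ 0.4849, -0.1078])) 
batt ('top', 0.63, array([412. , 237.9]), array([ 0.4745, -0.1413])) ('top', 0.58, array([412.9, 201.2]), array([ 0.5813, -0.1463])) ('side', 0.52, array([399.6, 284.3]), array([ 0.5846, -0.1513])) ('side', 0.17, array([342.9, 203.1]), array([0.6859, 0.1435])) (array([ 0.5071, -0.1619,  0.0451]), np.float64(0.08708377779756896))
[ 0.1818 -0.5718  0.3039] [ 0.      0.9882  0.1533 -0.    ] 1.5
```

View pics/top0.png

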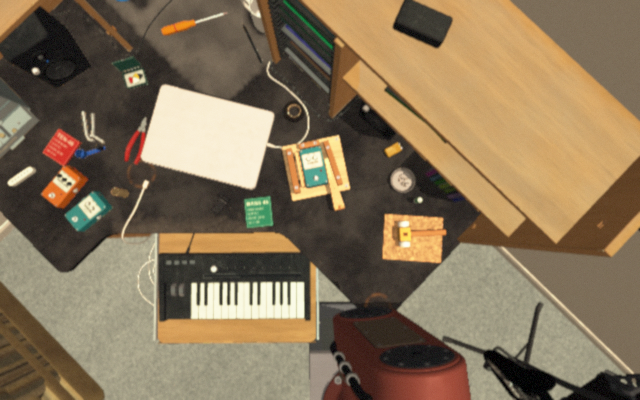

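View pics/side0.png

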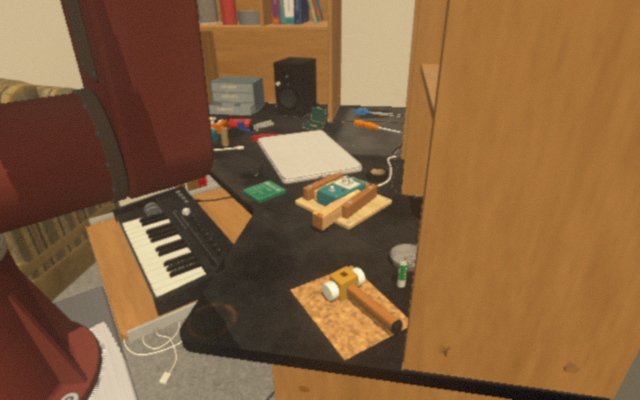

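```bash
cat > fit.py <<'E'
from h import *
from scipy.optimize import minimize
def box(x0,x1,y0,y1,z0,z1): return np.array([[x,y,z] for x in(x0,x1) for y in(y0,y1) for z in(z0,z1)])/1e3
WEDGE=[np.array([[x,y,z] for x,ys in((-75,(0,-30)),(75,(0,-11))) for y in ys for z in(0,32)])/1e3]
a=np.linspace(0,2*np.pi,24)
HAM=[box(-20,20,-16,16,0,40),np.array([[s,15.5*np.cos(t),20+15.5*np.sin(t)] for s in(-36,36) for t in a])/1e3,box(-8,8,-127,0,11,29)]
MAT=[box(-65,65,-85,85,0,3)]
def render(cam,parts,p,z):
    R=np.array([[np.cos(p[2]),-np.sin(p[2]),0],[np.sin(p[2]),np.cos(p[2]),0],[0,0,1]])
    S=4;im=np.zeros((400*S,640*S),np.uint8)
    for q in parts:
        P=q@R.T+[p[0],p[1],z]
        uv=np.array([proj(cam,v) for v in P])
        cv2.fillConvexPoly(im,cv2.convexHull(((uv+.5)*S*16).round().astype(np.int32)),255,shift=4)
    return cv2.resize(im,(640,400),interpolation=cv2.INTER_AREA)/255.
def fit(name,parts,p0,z,cams=("top","side")):
    M={}
    for c in cams:
        r=arm.silhouettes(c,name)
        if r: M[c]=r[0]["pixels"].astype(float);print(c,r[0]["confidence"],r[0]["xy"],M[c].sum())
    def cost(p,cs):return sum(np.abs(render(c,parts,p,z)-M[c]).sum()/M[c].sum() for c in cs)
    for cs in [list(M)]+[[c] for c in M]:
        b=min((minimize(cost,p0+np.array([0,0,d]),args=(cs,),method="Nelder-Mead",options=dict(initial_simplex=(p0+np.array([0,0,d]))+np.array([[0,0,0],[.008,0,0],[0,.008,0],[0,0,.1]]),maxiter=90)) for d in(0,.1)),key=lambda b:b.fun)
        print(name,cs,b.x.round(4),np.degrees(b.x[2]).round(2),round(b.fun,3))
E
python3 - <<'E'
from fit import *
for c in("top","side"): arm.snapshot(c)
fit("wedge",WEDGE,np.array([.63,.093,.36]),.012)
fit("hammer",HAM,np.array([.489,-.115,0.]),.003)
fit("mat",MAT,np.array([.473,-.143,0.]),0)
for n,uv in dict(hutchbase=(406,376),deskcorner=(186,345)).items(): print(n,atz("side",uv,0))
for uv in((476,212),(462,240),(384,110),(520,232)): print(uv,atz("top",uv,0),atz("top",uv,.3))
im=cv2.imread("pics/top0.png");t=cv2.resize(im[120:270,270:530],None,fx=3,fy=3,interpolation=cv2.INTER_CUBIC);cv2.imwrite("pics/topc.png",t)
E
```

```text
top 0.72 [337.2, 190.6] 387.0
side 0.94 [328.8, 210.4] 704.0Traceback (most recent call last):
  File "<stdin>", line 3, in <module>
  File "fit.py", line 23, in fit
    b=min((minimize(cost,p0+np.array([0,0,d]),args=(cs,),method="Nelder-Mead",options=dict(initial_simplex=(p0+np.array([0,0,d]))+np.array([[0,0,0],[.008,0,0],[0,.008,0],[0,0,.1]]),maxiter=90)) for d in(0,.1)),key=lambda b:b.fun)
  File "fit.py", line 23, in <genexpr>
    b=min((minimize(cost,p0+np.array([0,0,d]),args=(cs,),method="Nelder-Mead",options=dict(initial_simplex=(p0+np.array([0,0,d]))+np.array([[0,0,0],[.008,0,0],[0,.008,0],[0,0,.1]]),maxiter=90)) for d in(0,.1)),key=lambda b:b.fun)
           ~~~~~~~~^^^^^^^^^^^^^^^^^^^^^^^^^^^^^^^^^^^^^^^^^^^^^^^^^^^^^^^^^^^^^^^^^^^^^^^^^^^^^^^^^^^^^^^^^^^^^^^^^^^^^^^^^^^^^^^^^^^^^^^^^^^^^^^^^^^^^^^^^^^^^^^^^^^^^^^^^^^^^^^^^^^^^^^^^^^^^^
    res = _minimize_neldermead(fun, x0, args, callback, bounds=bounds,
                               **options)
    fsim[j] = func(sim[j])
              ~~~~^^^^^^^^
    fx = function(np.copy(x), *(wrapper_args + args))
  File "fit.py", line 21, in cost
    def cost(p,cs):return sum(np.abs(render(c,parts,p,z)-M[c]).sum()/M[c].sum() for c in cs)
                          ~~~^^^^^^^^^^^^^^^^^^^^^^^^^^^^^^^^^^^^^^^^^^^^^^^^^^^^^^^^^^^^^^^
  File "fit.py", line 21, in <genexpr>
    def cost(p,cs):return sum(np.abs(render(c,parts,p,z)-M[c]).sum()/M[c].sum() for c in cs)
                                     ~~~~~~^^^^^^^^^^^^^
  File "fit.py", line 13, in render
    uv=np.array([proj(cam,v) for v in P])
                 ~~~~^^^^^^^
  File "h.py", line 15, in proj
    m=arm.camera_model(cam);q=np.array(m["view"])@np.r_[p,1];u=np.array(m["camera_matrix"])@q[:3];return u[:2]/u[2]
ValueError: time passes only in moves, steps and waits
```

```bash
python3 - <<'E'
s=open("h.py").read()
s=s.replace("def ray","CM={c:{k:np.array(v) for k,v in arm.camera_model(c).items()} for c in('top','side')}\ndef ray").replace("m=arm.camera_model(cam)","m=CM[cam]")
open("h.py","w").write(s)
E
python3 - <<'E'
from fit import *
for c in("top","side"): arm.snapshot(c)
fit("wedge",WEDGE,np.array([.63,.093,.36]),.012)
fit("hammer",HAM,np.array([.489,-.115,0.]),.003)
fit("mat",MAT,np.array([.473,-.143,0.]),0)
for n,uv in dict(hutchbase=(406,376),deskcorner=(186,345)).items(): print(n,atz("side",uv,0))
for uv in((476,212),(462,240),(384,110),(520,232)): print(uv,atz("top",uv,0),atz("top",uv,.3))
im=cv2.imread("pics/top0.png");t=cv2.resize(im[120:270,270:530],None,fx=3,fy=3,interpolation=cv2.INTER_CUBIC);cv2.imwrite("pics/topc.png",t)
E
```

```text
top 0.91 [336.0, 189.3] 353.0
side 0.57 [330.1, 212.9] 674.0
wedge ['top', 'side'] [0.6288 0.1013 0.222 ] 12.72 0.616
wedge ['top'] [0.628  0.1001 0.2026] 11.61 0.219
wedge ['side'] [0.6309 0.1062 0.2627] 15.05 0.318
top 0.71 [409.2, 233.5] 483.0
side 0.68 [356.4, 291.1] 1698.0
hammer ['top', 'side'] [ 0.4872 -0.1116  0.028 ] 1.61 0.371
hammer ['top'] [ 0.4872 -0.1116  0.0244] 1.4 0.177
hammer ['side'] [ 0.4907 -0.1101  0.0038] 0.22 0.169
top 0.66 [415.4, 241.3] 2082.0
side 0.85 [347.6, 320.0] 4268.0
mat ['top', 'side'] [ 0.4752 -0.1407 -0.0748] -4.29 0.77
mat ['top'] [ 0.4733 -0.1419 -0.0715] -4.1 0.3
mat ['side'] [ 0.4763 -0.1404 -0.0667] -3.82 0.443
hutchbase [ 0.45766454 -0.29022394  0.        ]
deskcorner [ 0.22882282 -0.0629703   0.        ]
(476, 212) [ 0.54827027 -0.32960975  0.        ] [ 0.53745793 -0.21893102  0.3       ]
(462, 240) [ 0.46721298 -0.28642719  0.        ] [ 0.47586078 -0.18611568  0.3       ]
(384, 110) [ 0.85272465 -0.0666245   0.        ] [ 0.76881922 -0.01908298  0.3       ]
(520, 232) [ 0.48904941 -0.45569722  0.        ] [ 0.49245475 -0.31474755  0.3       ]
```

View pics/topc.png

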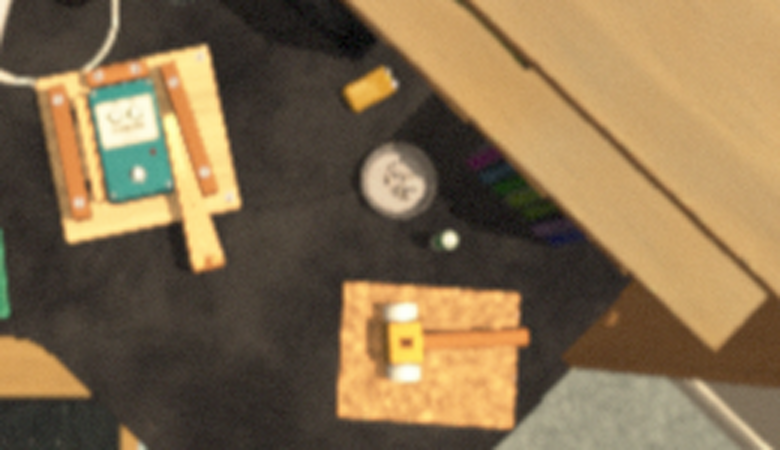

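Run:
```python
from fit import *
np.set_printoptions(precision=4,suppress=True)
px=lambda u,v:(270+u/3-.33,120+v/3-.33)
P=[atz("top",px(*c),.012)[:2] for c in((40,78),(207,45),(241,208),(68,242))]
for i in range(4):
    d=P[(i+1)%4]-P[i];print(P[i],np.linalg.norm(d),np.degrees(np.arctan2(d[1],d[0])))
print("centre",np.mean(P,0))
print("wedge head corners",[atz("top",px(*c),.044)[:2] for c in((190,268),(225,262),(167,112))])
print("ham head",atz("top",px(404,343),.043),"handle end",atz("top",px(528,337),.032),"faces",atz("top",px(402,304),.023),atz("top",px(404,381),.023))
print("shelf",[atz("top",px(*c),.33)[:2] for c in((350,0),(715,350))])
best=[]
for k in range(3):
    for c in("top","side"):
        arm.snapshot(c)
        for n in("wedge_head","hammer_grip","hammer_face","hammer","wedge"):
            r=arm.spot_point(c,n)
            if r:best.append((n,c,r[0]["xy"]))
for n,z in(("wedge_head",.028),("wedge",.012),("hammer_grip",.023),("hammer_face",.023),("hammer",.003)):
    for c in("top","side"):
        q=[x for a,b,x in best if a==n and b==c]
        if q:print(n,c,len(q),atz(c,np.median(q,0),z)[:2])
```

```text
[0.7461 0.232 ] 0.16582681385753348 -79.17845710034979
[0.7772 0.0691] 0.16273423389757868 -168.98305990778482
[0.6175 0.038 ] 0.17037635259104084 100.68372810445095
[0.5859 0.2054] 0.16237260885250113 9.412028917809321
centre [0.6817 0.1361]
wedge head corners [array([0.5584, 0.089 ]), array([0.5638, 0.0561]), array([0.7063, 0.1092])]
ham head [ 0.4865 -0.1107  0.043 ] handle end [ 0.4911 -0.2301  0.032 ] faces [ 0.5233 -0.1135  0.023 ] [ 0.4502 -0.1139  0.023 ]
shelf [array([ 0.739, -0.019]), array([ 0.4837, -0.2747])]
wedge_head top 3 [0.5613 0.0787]
wedge_head side 3 [0.5566 0.0802]
wedge top 3 [0.627  0.0936]
wedge side 3 [0.6375 0.1079]
hammer_grip top 3 [ 0.4861 -0.1719]
hammer_grip side 3 [ 0.4935 -0.1631]
hammer_face top 3 [ 0.5253 -0.12  ]
hammer_face side 2 [ 0.502  -0.1235]
hammer top 3 [ 0.486  -0.1145]
hammer side 3 [ 0.4923 -0.111 ]
```

```bash
cat > plan.py <<'E'
from h import *
from scipy.spatial.transform import Rotation as R
def down(deg):  # tool pointing down, tool y at world angle deg
    a=np.radians(deg);y=np.array([np.cos(a),np.sin(a),0]);z=np.array([0,0,-1.]);return R.from_matrix(np.c_[np.cross(y,z),y,z])
def Q(q): return R.from_quat(np.r_[q[1:],q[0]])
def step(p0,r0,p1,r1):
    return (r0.inv().apply(np.array(p1)-p0)/.15).round(4).tolist(),((r0.inv()*r1).as_rotvec()/2/np.pi).round(4).tolist()
E
python3 - <<'E'
from plan import *
s=arm.observe();p=np.array(s["position"]);r=Q(s["tcp_rot"])
for t,a in(((.21,-.43,.30),-50),((.28,-.29,.30),-25),((.39,-.18,.25),0),((.489,-.160,.20),1.5)):
    r1=down(a);print(step(p,r,t,r1));p,r=np.array(t),r1
print(s["qpos"])
E
```

```text
([0.4658, -0.8442, 0.026], [0.0, 0.0, -0.0621])
([0.9574, -0.415, 0.0], [0.0, 0.0, -0.0694])
([0.9745, 0.3547, 0.3333], [0.0, 0.0, -0.0694])
([0.1333, 0.66, 0.3333], [0.0, 0.0, -0.0042])
[-1.48071618e+00  1.04102773e-01  9.72923961e-02  1.56385602e+00
 -3.27144197e-05  1.35307868e+00]
```

Request:
{"fn": "send_rows", "kwargs": {
  "offset": [
    [0.466,-0.844,0.026],
    [0.466,-0.844,0.026],
    [0.466,-0.844,0.026],
    [0.466,-0.844,0.026]
  ],
  "turn": [
    [0,0,-0.062],
    [0,0,-0.062],
    [0,0,-0.062],
    [0,0,-0.062]
  ],
  "hand": 1
}}

```text
time_s: 4.3
position: [0.2111, -0.4257, 0.3]
tcp_rot: [-0.001, 0.939, 0.344, 0.0]
wrist_force: [-0.3, -0.4, -0.2]
finger_gap: 0.0853
grasp_force: 0.0
```

Request:
{"fn": "send_rows", "kwargs": {
  "offset": [
    [0.957,-0.415,0],
    [0.957,-0.415,0],
    [0.957,-0.415,0],
    [0.957,-0.415,0],
    [0.957,-0.415,0]
  ],
  "turn": [
    [0,0,-0.07],
    [0,0,-0.07],
    [0,0,-0.07],
    [0,0,-0.07],
    [0,0,-0.07]
  ]
}}

```text
time_s: 4.8
position: [0.2807, -0.2896, 0.3005]
tcp_rot: [0.001, 0.842, 0.539, -0.0]
wrist_force: [-0.1, -0.2, 0.4]
finger_gap: 0.0857
grasp_force: 0.0
```

Request:
{"fn": "send_rows", "kwargs": {
  "offset": [
    [0.974,0.355,0.333],
    [0.974,0.355,0.333],
    [0.974,0.355,0.333],
    [0.974,0.355,0.333],
    [0.974,0.355,0.333],
    [0.974,0.355,0.333]
  ],
  "turn": [
    [0,0,-0.07],
    [0,0,-0.07],
    [0,0,-0.07],
    [0,0,-0.07],
    [0,0,-0.07],
    [0,0,-0.07]
  ]
}}

```text
time_s: 5.4
position: [0.3896, -0.1811, 0.25]
tcp_rot: [-0.0, 0.706, 0.709, -0.0]
wrist_force: [0.4, -0.3, 1.1]
finger_gap: 0.0856
grasp_force: 0.0
```

Request:
{"fn": "send_rows", "kwargs": {
  "offset": [
    [0.14,0.66,0.33],
    [0.14,0.66,0.33],
    [0.14,0.66,0.33],
    [0.14,0.66,0.33]
  ],
  "turn": [
    [0,0,-0.005],
    [0,0,-0.005],
    [0,0,-0.005],
    [0,0,-0.005]
  ]
}}

```text
time_s: 5.8
position: [0.4887, -0.1595, 0.1992]
tcp_rot: [-0.001, 0.694, 0.72, -0.0]
wrist_force: [-0.3, 0.2, 0.1]
finger_gap: 0.0854
grasp_force: 0.0
```

Run:
```python
from plan import *
s=arm.observe();p=np.array(s["position"]);r=Q(s["tcp_rot"]);print(p,r.as_matrix().round(3),s["wrist_force"],s["time_s"])
cv2.imwrite("pics/side1.png",arm.snapshot("side")[:,:,::-1])
g=p+r.apply([0,0,arm.tcp_to_grasp]);print(proj("side",g),proj("side",[.489,-.16,.023]))
for n in("hammer_grip","hammer_face","hammer"):
    for q in arm.spot_point("side",n)[:1]:print(n,q["confidence"],q["xy"],atz("side",q["xy"],.003 if n=="hammer" else .023)[:2])
arm.snapshot("top")
for n in("hammer_grip","hammer_face","hammer"):
    for q in arm.spot_point("top",n)[:1]:print(n,q["confidence"],q["xy"],atz("top",q["xy"],.003 if n=="hammer" else .023)[:2])
```

```text
[ 0.48874228 -0.15954482  0.19923424] [[-0.036  0.999 -0.002]
 [ 0.999  0.036  0.001]
 [ 0.001 -0.002 -1.   ]] [-0.33201246  0.20941897  0.07355762] 5.8
[364.77116106 236.00536757] [362.1082335  299.22480041]
hammer_grip 0.84 [363.3, 300.5] [ 0.48865903 -0.16335319]
hammer_face 0.91 [358.8, 273.1] [ 0.52686873 -0.10636729]
hammer 0.8 [344.9, 292.5] [ 0.49024894 -0.11393461]
hammer_grip 0.71 [425.2, 233.0] [ 0.48862792 -0.17428802]
hammer_face 0.65 [404.5, 220.4] [ 0.52505389 -0.11594064]
hammer 0.66 [401.9, 234.2] [ 0.48545763 -0.11160425]
```

View pics/side1.png

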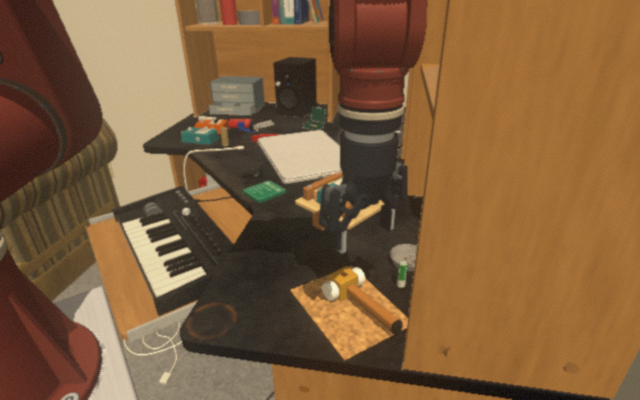

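Request:
{"fn": "send_rows", "kwargs": {
  "offset": [
    [0,0,0.3],
    [0,0,0.55],
    [0,0,0.7],
    [0,0,0.77],
    [0,0,0.79],
    [0,0,0.79]
  ],
  "turn": [
    [0,0,0],
    [0,0,0],
    [0,0,0],
    [0,0,0],
    [0,0,0],
    [0,0,0]
  ]
}}

```text
time_s: 6.8
position: [0.4891, -0.1586, 0.083]
tcp_rot: [0.001, 0.694, 0.72, 0.0]
wrist_force: [0.0, -0.2, 0.2]
finger_gap: 0.0852
grasp_force: 0.0
```

Request:
{"fn": "send_rows", "kwargs": {
  "offset": [
    [0,0,0],
    [0,0,0],
    [0,0,0],
    [0,0,0],
    [0,0,0],
    [0,0,0],
    [0,0,0],
    [0,0,0]
  ],
  "turn": [
    [0,0,0],
    [0,0,0],
    [0,0,0],
    [0,0,0],
    [0,0,0],
    [0,0,0],
    [0,0,0],
    [0,0,0]
  ],
  "hand": 0
}}

```text
time_s: 7.6
position: [0.4889, -0.1584, 0.0824]
tcp_rot: [0.0, 0.694, 0.72, 0.0]
wrist_force: [-1.0, 0.1, 5.2]
finger_gap: 0.0147
grasp_force: 62.9
```

Request:
{"fn": "send_rows", "kwargs": {
  "offset": [
    [0,0,-0.05],
    [0,0,-0.2],
    [0,0,-0.35],
    [0,0,-0.45],
    [0,0,-0.5],
    [0,0,-0.5]
  ],
  "turn": [
    [0,0,0],
    [0,0,0],
    [0,0,0],
    [0,0,0],
    [0,0,0],
    [0,0,0]
  ]
}}

```text
time_s: 8.2
position: [0.489, -0.1585, 0.1577]
tcp_rot: [0.001, 0.694, 0.72, 0.0]
wrist_force: [-0.4, -0.4, -4.4]
finger_gap: 0.0149
grasp_force: 62.0
```

Run:
```python
from plan import *
s=arm.observe();print(s["position"],s["wrist_force"],s["moment"],s["time_s"],s["finger_gap"])
im=arm.snapshot("side")[:,:,::-1]
cv2.imwrite("pics/side2.png",cv2.resize(im[150:350,250:450],None,fx=3,fy=3,interpolation=cv2.INTER_CUBIC))
q=arm.spot_point("side","hammer_face");print(q[:1])
dz=s["position"][2]-.0824
y=np.radians(1.5)
for n,v in dict(face=[.036,0,.02],org=[0,0,0],end=[0,-.127,.02]).items():
    c,sn=np.cos(y),np.sin(y);print(n,proj("side",[.488+c*v[0]-sn*v[1],-.112+sn*v[0]+c*v[1],v[2]+.003+dz]))
arm.snapshot("top");print(arm.spot_point("top","hammer_face")[:1],arm.spot_point("top","hammer")[:1])
```

```text
[ 0.48899251 -0.15851048  0.15771126] [-0.36257048 -0.42993268 -4.36512888] [-0.15554571 -0.02955693 -0.01974792] 8.2 0.01486024840151275
[]
face [360.7786302 239.4156007]
org [343.84362381 257.13598882]
end [402.53796517 289.78414605]
[{'xy': [407.2, 220.3], 'confidence': 0.66}] [{'xy': [408.0, 236.2], 'confidence': 0.71}]
```

View pics/side2.png

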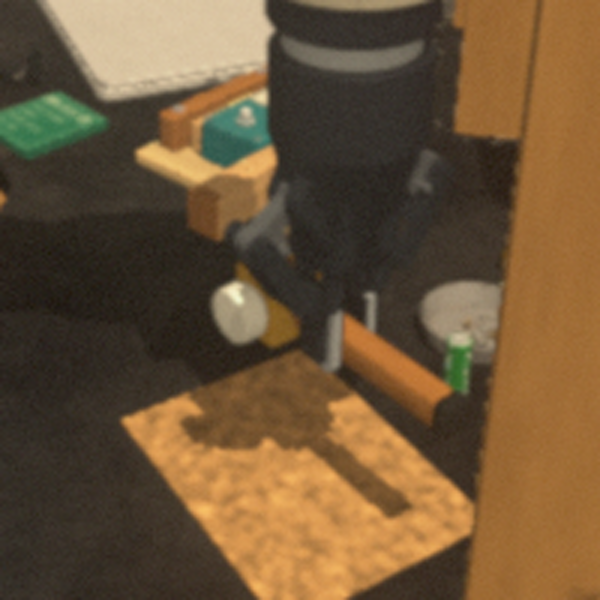

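Request:
{"fn": "send_rows", "kwargs": {
  "offset": [
    [0.1,0,0],
    [0.25,0,0],
    [0.4,0,0],
    [0.55,0,0],
    [0.65,0,0],
    [0.7,0,0],
    [0.7,0,0]
  ],
  "turn": [
    [0,0,-0.004],
    [0,0,-0.008],
    [0,0,-0.013],
    [0,0,-0.018],
    [0,0,-0.0235],
    [0,0,-0.0235],
    [0,0,-0.0235]
  ]
}}

```text
time_s: 9.15
position: [0.4847, -0.0525, 0.1569]
tcp_rot: [-0.0, 0.638, 0.77, -0.0]
wrist_force: [-0.7, -0.3, -4.0]
finger_gap: 0.0145
grasp_force: 62.0
```

```bash
cat >> plan.py <<'E'
def pose():
    s=arm.observe();return np.array(s["position"]),Q(s["tcp_rot"]),s
def tcp_for(face,yaw):
    a=np.radians(yaw);c,n=np.cos(a),np.sin(a);return np.array([face[0]-.036*c+.0465*n,face[1]-.036*n-.0465*c,face[2]+.0594])
def face_now(p,r): return p+r.apply([.0465,.036,.0594])
E
python3 - <<'E'
from plan import *
p,r,s=pose();print(p,s["time_s"],face_now(p,r))
a=np.radians(10.5);F=np.array([.560,.075,0])-.04*np.array([np.cos(a),np.sin(a),0])
for z in(.09,.029):
    F[2]=z;t=tcp_for(F,10.5);print(F,t,step(p,r,t,down(10.5)))
arm.snapshot("top");arm.snapshot("side")
for c in("top","side"):
    for n in("wedge_head","wedge"):
        for q in arm.spot_point(c,n)[:1]:print(c,n,q,atz(c,q["xy"],.028 if n=="wedge_head" else .012)[:2])
E
```

```text
[ 0.48465958 -0.0525465   0.15690908] 9.15 [ 5.11415334e-01 -1.87295240e-04  9.75015535e-02]
[0.5206698  0.06771058 0.09      ] [0.49374658 0.01542875 0.1494    ] ([0.4341, 0.1435, 0.05], [-0.0, 0.0, 0.0005])
[0.5206698  0.06771058 0.029     ] [0.49374658 0.01542875 0.0884    ] ([0.4341, 0.1435, 0.4567], [-0.0, 0.0, 0.0005])
top wedge_head {'xy': [337.9, 207.9], 'confidence': 0.94} [0.56215653 0.07442778]
top wedge {'xy': [331.2, 187.0], 'confidence': 0.96} [0.62379286 0.092453  ]
```

Request:
{"fn": "send_rows", "kwargs": {
  "offset": [
    [0.1,0.03,0],
    [0.22,0.07,0],
    [0.34,0.11,0],
    [0.43,0.14,0],
    [0.434,0.143,0.1],
    [0.434,0.143,0.25],
    [0.434,0.143,0.4],
    [0.434,0.143,0.455]
  ],
  "turn": [
    [0,0,0],
    [0,0,0],
    [0,0,0],
    [0,0,0],
    [0,0,0],
    [0,0,0],
    [0,0,0],
    [0,0,0]
  ]
}}

```text
time_s: 10.25
position: [0.4922, 0.0144, 0.0856]
tcp_rot: [-0.002, 0.639, 0.769, -0.001]
wrist_force: [0.1, -0.1, -4.5]
finger_gap: 0.0145
grasp_force: 61.8
```

Request:
{"fn": "send_rows", "kwargs": {
  "offset": [
    [0,0,0],
    [0,0,0],
    [0,0,0]
  ],
  "turn": [
    [0,0,0],
    [0,0,0],
    [0,0,0]
  ]
}}

```text
time_s: 10.55
position: [0.4946, 0.0142, 0.09]
tcp_rot: [0.001, 0.639, 0.769, 0.0]
wrist_force: [-0.9, 0.1, -2.7]
finger_gap: 0.0151
grasp_force: 61.8
```

Run:
```python
from plan import *
p,r,s=pose();print(p,r.as_matrix()[:,1],s["time_s"],face_now(p,r),s["wrist_force"])
im=arm.snapshot("side")[:,:,::-1]
cv2.imwrite("pics/side3.png",cv2.resize(im[130:280,230:430],None,fx=4,fy=4,interpolation=cv2.INTER_CUBIC))
im=arm.snapshot("top")[:,:,::-1]
cv2.imwrite("pics/top3.png",cv2.resize(im[120:260,270:430],None,fx=4,fy=4,interpolation=cv2.INTER_CUBIC))
```

```text
[0.4945956  0.01420829 0.08995842] [0.98291966 0.18402792 0.00163086] 10.55 [0.52152848 0.06650464 0.03057558] [-0.85519674  0.08527495 -2.66028765]
```

View pics/side3.png

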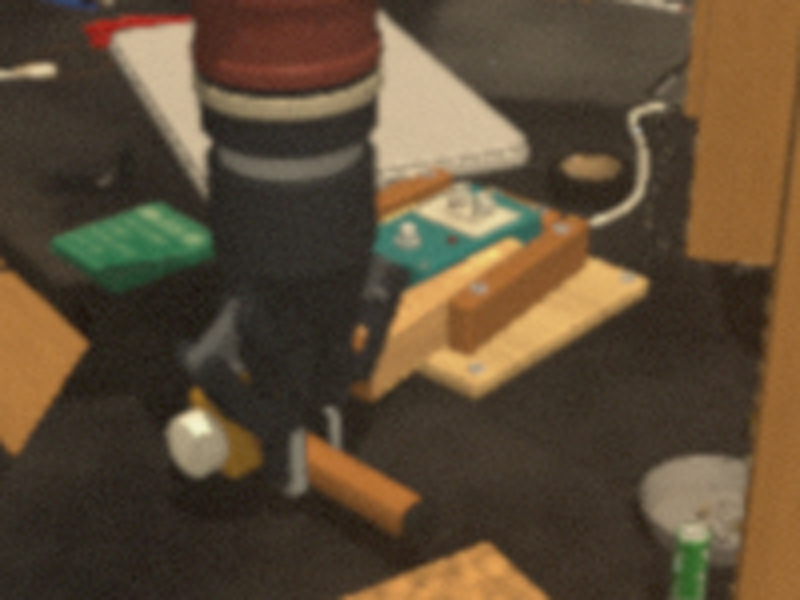

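View pics/top3.png

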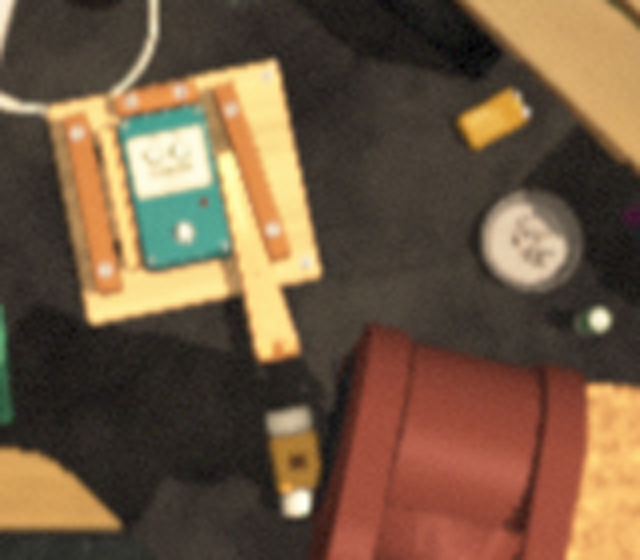

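Run:
```python
from fit import *
im=arm.snapshot("top")
h=arm.silhouettes("top","hammer")
for x in h[:2]:
    m=x["pixels"];print(x["confidence"],m.sum())
    v,u=np.nonzero(m);print(u.min(),u.max(),v.min(),v.max())
    for rr in range(v.min(),v.max()+1):print(rr,u[v==rr].min(),u[v==rr].max(),end='; ')
    print()
print(arm.spot_point("top","hammer_face")[:2],arm.spot_point("top","hammer")[:1],arm.spot_point("top","wedge_head")[:1])
for yaw in(4,10.6):
    a=np.radians(yaw)
    from plan import *
    p,r,s=pose();o=p+r.apply([.0465,0,.0794])
    for X in(36,20,-20,-36):
        z=.024 if 0 else .020
        for Y in(-15.5,15.5):
            print(yaw,X,Y,proj("top",o+[np.cos(a)*X/1e3-np.sin(a)*Y/1e3,np.sin(a)*X/1e3+np.cos(a)*Y/1e3,.02 if abs(X)>20 else .04]).round(1),end=' ')
    print()
```

```text
0.65 240
337 349 223 248
223 342 346; 224 338 346; 225 337 347; 226 337 347; 227 337 347; 228 338 347; 229 338 348; 230 338 348; 231 338 348; 232 338 349; 233 338 349; 234 338 349; 235 338 349; 236 338 349; 237 339 349; 238 339 349; 239 339 348; 240 339 348; 241 339 347; 242 340 347; 243 340 347; 244 341 346; 245 341 346; 246 341 345; 247 342 345; 248 343 344; 
0.32 421
324 344 159 210
159 325 327; 160 324 328; 161 325 328; 162 325 328; 163 325 329; 164 325 329; 165 325 330; 166 325 330; 167 326 330; 168 326 331; 169 326 331; 170 326 331; 171 326 332; 172 327 332; 173 327 332; 174 327 333; 175 327 333; 176 327 333; 177 328 334; 178 328 334; 179 328 334; 180 328 335; 181 329 335; 182 329 335; 183 329 336; 184 329 336; 185 330 337; 186 330 337; 187 330 337; 188 330 338; 189 330 338; 190 330 339; 191 330 339; 192 331 339; 193 331 340; 194 331 340; 195 331 341; 196 331 341; 197 331 341; 198 332 342; 199 332 342; 200 332 342; 201 332 342; 202 333 343; 203 333 343; 204 333 343; 205 333 344; 206 334 344; 207 334 344; 208 334 344; 209 334 343; 210 335 339; 
[{'xy': [344.4, 219.3], 'confidence': 0.77}, {'xy': [415.1, 237.3], 'confidence': 0.17}] [{'xy': [343.1, 231.7], 'confidence': 0.68}] [{'xy': [337.5, 206.2], 'confidence': 0.9}]
4 36 -15.5 [347.6 221.7] 4 36 15.5 [336.8 222.6] 4 20 -15.5 [348.6 227.3] 4 20 15.5 [337.5 228.2] 4 -20 -15.5 [349.8 241.7] 4 -20 15.5 [338.7 242.5] 4 -36 -15.5 [349.7 247.1] 4 -36 15.5 [338.8 247.9] 
10.6 36 -15.5 [346.1 221.3] 10.6 36 15.5 [335.4 223.4] 10.6 20 -15.5 [347.7 226.8] 10.6 20 15.5 [336.8 228.9] 10.6 -20 -15.5 [350.5 240.9] 10.6 -20 15.5 [339.6 243. ] 10.6 -36 -15.5 [351.1 246.3] 10.6 -36 15.5 [340.3 248.4]
```

Run:
```python
from fit import *
from plan import *
p,r,s=pose();g=p+r.apply([0,0,.0594]);print(g)
im=arm.snapshot("side")
for yaw in(4,7,10.6):
    a=np.radians(yaw);c,n=np.cos(a),np.sin(a)
    f=lambda X,Y,Z:proj("side",g+np.array([c*X-n*(Y+46.5),n*X+c*(Y+46.5),Z])/1e3).round(1)
    print(yaw,"end top",f(-8,-127,9),f(8,-127,9),"end bot",f(-8,-127,-9),"backface c",f(-36,0,0),"l/r",f(-36,15.5,0),f(-36,-15.5,0))
c=im[230:270,265:340,::-1]
cv2.imwrite("pics/side4.png",cv2.resize(c,None,fx=10,fy=10,interpolation=cv2.INTER_CUBIC))
```

```text
[0.49397566 0.01454168 0.02961789]
4 end top [329.3 261.8] [336.1 258.3] end bot [329.3 269.9] backface c [276.9 240.6] l/r [272.6 237.2] [281.3 244. ]
7 end top [331.2 261. ] [337.6 257.3] end bot [331.2 269. ] backface c [276.5 241.4] l/r [271.8 238.2] [281.2 244.8]
10.6 end top [333.4 259.9] [339.4 256. ] end bot [333.4 267.9] backface c [276.  242.5] l/r [271.  239.4] [281.1 245.7]
```

View pics/side4.png

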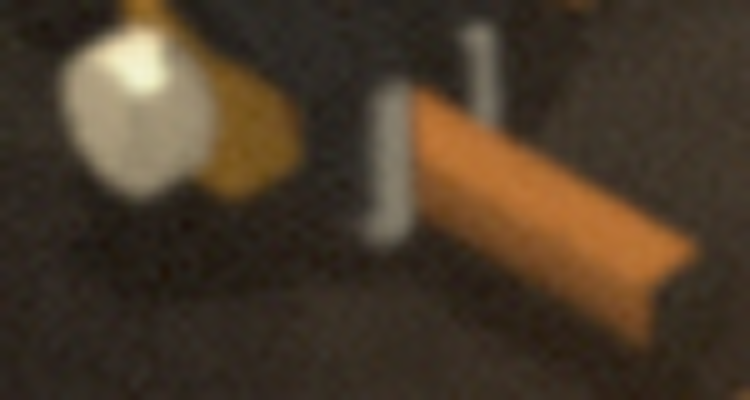

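Run:
```python
from plan import *
p,r,s=pose();print(step(p,r,[.5036,.0172,.089],down(16)),s["time_s"],p)
```

```text
([0.0052, 0.0667, -0.0004], [0.0, 0.0, -0.0149]) 10.95 [0.4939144  0.0145897  0.08893926]
```

Request:
{"fn": "send_rows", "kwargs": {
  "offset": [
    [0.003,0.033,0],
    [0.005,0.067,0],
    [0.005,0.067,0]
  ],
  "turn": [
    [0,0,-0.007],
    [0,0,-0.015],
    [0,0,-0.015]
  ]
}}

```text
time_s: 11.25
position: [0.504, 0.0172, 0.0889]
tcp_rot: [0.0, 0.601, 0.799, 0.0]
wrist_force: [-0.3, 0.5, -3.4]
finger_gap: 0.0145
grasp_force: 61.9
```

Run:
```python
from fit import *
from plan import *
p,r,s=pose();print(p,r.as_matrix()[:,1],s["wrist_force"],s["time_s"])
im=arm.snapshot("top")
cv2.imwrite("pics/top5.png",cv2.resize(im[190:260,300:380,::-1],None,fx=8,fy=8,interpolation=cv2.INTER_CUBIC))
m=arm.silhouettes("top","hammer")[0];print(m["confidence"]);m=m["pixels"];v,u=np.nonzero(m)
for rr in range(v.min(),v.max()+1):print(rr,u[v==rr].min(),u[v==rr].max(),end='; ')
```

```text
[0.50395155 0.01719613 0.08887334] [9.60930002e-01 2.76791319e-01 3.12220131e-04] [-0.30537215  0.46990797 -3.35096016] 11.25
0.54
221 342 342; 222 338 344; 223 336 345; 224 336 345; 225 336 346; 226 336 346; 227 336 346; 228 336 347; 229 336 347; 230 336 347; 231 336 347; 232 337 347; 233 337 347; 234 337 347; 235 337 347; 236 338 347; 237 338 346; 238 339 346; 239 339 345; 240 339 345; 241 340 345; 242 340 345; 243 341 345; 244 341 344; 245 342 344;
```

View pics/top5.png

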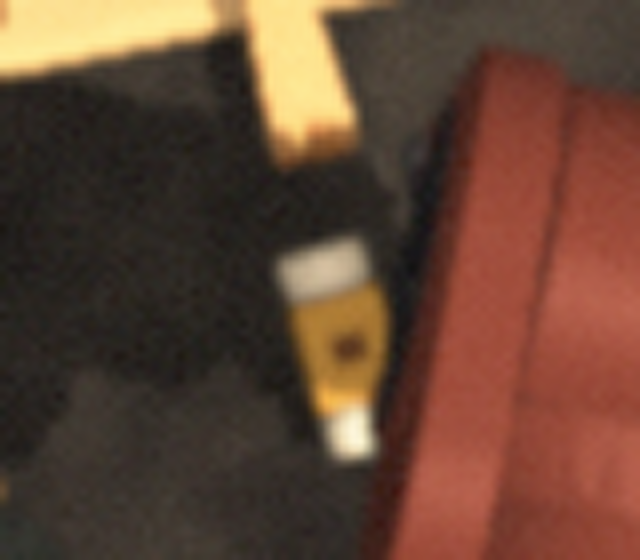

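Run:
```python
from plan import *
p,r,s=pose();t=tcp_for([.5306,.0688,.0295],11);print(t,step(p,r,t,down(11)),s["time_s"])
```

```text
[0.50413404 0.01628521 0.0889    ] ([-0.0071, 0.003, -0.0012], [-0.0, -0.0, 0.0137]) 11.35
```

Request:
{"fn": "send_rows", "kwargs": {
  "offset": [
    [-0.007,0.003,0],
    [-0.007,0.003,0],
    [-0.007,0.003,0]
  ],
  "turn": [
    [0,0,0.007],
    [0,0,0.0137],
    [0,0,0.0137]
  ]
}}

```text
time_s: 11.65
position: [0.504, 0.0162, 0.0887]
tcp_rot: [-0.0, 0.636, 0.772, -0.0]
wrist_force: [-0.4, 0.1, -2.7]
finger_gap: 0.0146
grasp_force: 61.8
```

Request:
{"fn": "send_rows", "kwargs": {
  "offset": [
    [0,0.05,0],
    [0,0.1,0],
    [0,0.12,0],
    [0,0.13,0]
  ],
  "turn": [
    [0,0,0],
    [0,0,0],
    [0,0,0],
    [0,0,0]
  ]
}}

```text
time_s: 12.05
position: [0.5239, 0.0201, 0.0887]
tcp_rot: [-0.0, 0.635, 0.772, -0.0]
wrist_force: [0.3, 0.1, -3.3]
finger_gap: 0.0149
grasp_force: 61.9
```

Request:
{"fn": "send_rows", "kwargs": {
  "offset": [
    [0,0.013,0],
    [0,0.027,0],
    [0,0.04,0]
  ],
  "turn": [
    [0,0,0],
    [0,0,0],
    [0,0,0]
  ]
}}

```text
time_s: 12.35
position: [0.5294, 0.0212, 0.0887]
tcp_rot: [0.0, 0.636, 0.772, -0.0]
wrist_force: [0.1, -0.5, -3.2]
finger_gap: 0.0148
grasp_force: 61.9
```

Request:
{"fn": "send_rows", "kwargs": {
  "offset": [
    [0,0.013,0],
    [0,0.027,0],
    [0,0.04,0]
  ],
  "turn": [
    [0,0,0],
    [0,0,0],
    [0,0,0]
  ]
}}

```text
time_s: 12.65
position: [0.5352, 0.0224, 0.0887]
tcp_rot: [-0.0, 0.635, 0.772, -0.0]
wrist_force: [-1.1, -0.5, -2.9]
finger_gap: 0.0148
grasp_force: 62.0
```

Request:
{"fn": "send_rows", "kwargs": {
  "offset": [
    [0,0.013,0],
    [0,0.027,0]
  ],
  "turn": [
    [0,0,0],
    [0,0,0]
  ]
}}

```text
time_s: 12.85
position: [0.5392, 0.0231, 0.0887]
tcp_rot: [-0.0, 0.636, 0.772, -0.0]
wrist_force: [-0.4, 0.0, -3.5]
finger_gap: 0.0147
grasp_force: 62.0
```

Request:
{"fn": "send_rows", "kwargs": {
  "offset": [
    [0,0.013,0],
    [0,0.027,0],
    [0,0.04,0]
  ],
  "turn": [
    [0,0,0],
    [0,0,0],
    [0,0,0]
  ]
}}

```text
time_s: 13.15
position: [0.5452, 0.0243, 0.0887]
tcp_rot: [0.0, 0.636, 0.772, -0.0]
wrist_force: [-2.2, 0.2, -2.7]
finger_gap: 0.0149
grasp_force: 61.9
```

```bash
cat > w.py <<'E'
from plan import *
def look():
    p,r,s=pose();print(s["time_s"],"face",face_now(p,r).round(4),"F",np.round(s["wrist_force"],2))
    arm.snapshot("top")
    for n in("wedge_head","hammer_face"):
        for q in arm.spot_point("top",n)[:1]:print(n,round(q["confidence"],2),q["xy"],atz("top",q["xy"],.028)[:2].round(4))
    h=arm.silhouettes("top","wedge")
    if h:
        v,u=np.nonzero(h[0]["pixels"]);print("wedge rows",v.min(),v.max(),len(v))
if __name__=="__main__":look()
E
python3 w.py
```

```text
13.15 face [0.5716 0.0768 0.0293] F [-2.23  0.21 -2.69]
wedge_head 0.83 [341.1, 205.7] [0.5684 0.0652]
hammer_face 0.47 [337.5, 204.4] [0.5722 0.0755]
wedge rows 154 205 374
```

Request:
{"fn": "send_rows", "kwargs": {
  "offset": [
    [0,-0.05,0],
    [0,-0.1,0],
    [0,-0.1,0]
  ],
  "turn": [
    [0,0,0],
    [0,0,0],
    [0,0,0]
  ]
}}

```text
time_s: 13.65
position: [0.5292, 0.0213, 0.0886]
tcp_rot: [-0.0, 0.636, 0.772, -0.0]
wrist_force: [-0.5, 0.5, -3.5]
finger_gap: 0.0147
grasp_force: 61.9
```

```bash
python3 w.py
```

```text
13.65 face [0.5555 0.0739 0.0292] F [-0.52  0.54 -3.54]
wedge_head 0.75 [337.9, 203.7] [0.5742 0.0743]
hammer_face 0.74 [343.5, 210.0] [0.556  0.0585]
wedge rows 154 205 399
```

Request:
{"fn": "send_rows", "kwargs": {
  "offset": [
    [0,0.05,0],
    [0,0.08,0],
    [0,0.1,0],
    [0,0.113,0],
    [0,0.127,0],
    [0,0.14,0],
    [0,0.153,0]
  ],
  "turn": [
    [0,0,0],
    [0,0,0],
    [0,0,0],
    [0,0,0],
    [0,0,0],
    [0,0,0],
    [0,0,0]
  ]
}}

```text
time_s: 14.55
position: [0.5523, 0.0261, 0.0885]
tcp_rot: [-0.001, 0.635, 0.772, -0.0]
wrist_force: [-6.2, 1.7, -0.9]
finger_gap: 0.0149
grasp_force: 62.2
```

Request:
{"fn": "send_rows", "kwargs": {
  "offset": [
    [0,-0.05,0],
    [0,-0.1,0],
    [0,-0.1,0]
  ],
  "turn": [
    [0,0,0],
    [0,0,0],
    [0,0,0]
  ]
}}

```text
time_s: 14.85
position: [0.5372, 0.0227, 0.0887]
tcp_rot: [-0.0, 0.636, 0.772, -0.0]
wrist_force: [-1.0, 0.6, -3.9]
finger_gap: 0.0148
grasp_force: 61.9
```

```bash
python3 w.py
```

```text
14.85 face [0.5636 0.0753 0.0293] F [-1.    0.61 -3.92]
wedge_head 0.74 [334.0, 203.7] [0.5743 0.0854]
hammer_face 0.7 [339.1, 205.5] [0.569  0.0709]
wedge rows 152 203 415
```

Request:
{"fn": "send_rows", "kwargs": {
  "offset": [
    [0,0.05,0],
    [0,0.08,0],
    [0,0.095,0],
    [0,0.105,0],
    [0,0.112,0],
    [0,0.12,0]
  ],
  "turn": [
    [0,0,0],
    [0,0,0],
    [0,0,0],
    [0,0,0],
    [0,0,0],
    [0,0,0]
  ]
}}

```text
time_s: 15.65
position: [0.5551, 0.0264, 0.0885]
tcp_rot: [-0.001, 0.635, 0.772, -0.001]
wrist_force: [-5.6, -2.2, -0.3]
finger_gap: 0.0145
grasp_force: 62.3
```

Request:
{"fn": "send_rows", "kwargs": {
  "offset": [
    [0,0.007,0],
    [0,0.013,0]
  ],
  "turn": [
    [0,0,0],
    [0,0,0]
  ]
}}

```text
time_s: 15.85
position: [0.5569, 0.0268, 0.0884]
tcp_rot: [-0.001, 0.635, 0.772, -0.001]
wrist_force: [-6.3, -1.7, 0.1]
finger_gap: 0.0149
grasp_force: 62.4
```

Request:
{"fn": "send_rows", "kwargs": {
  "offset": [
    [0,0.01,0],
    [0,0.02,0],
    [0,0.03,0]
  ],
  "turn": [
    [0,0,0],
    [0,0,0],
    [0,0,0]
  ]
}}

```text
time_s: 16.15
position: [0.5599, 0.0276, 0.0881]
tcp_rot: [-0.002, 0.635, 0.772, -0.002]
wrist_force: [-16.1, -3.9, 5.3]
finger_gap: 0.0149
grasp_force: 63.1
```

Request:
{"fn": "send_rows", "kwargs": {
  "offset": [
    [0,-0.05,0],
    [0,-0.1,0],
    [0,-0.1,0]
  ],
  "turn": [
    [0,0,0],
    [0,0,0],
    [0,0,0]
  ]
}}

```text
time_s: 16.45
position: [0.5467, 0.0247, 0.0887]
tcp_rot: [-0.0, 0.636, 0.772, -0.0]
wrist_force: [-0.0, -0.1, -2.9]
finger_gap: 0.0146
grasp_force: 61.9
```

```bash
python3 w.py
```

```text
16.45 face [0.5731 0.0773 0.0293] F [-0.   -0.07 -2.91]
wedge_head 0.96 [334.5, 195.9] [0.5966 0.0838]
hammer_face 0.68 [341.9, 201.8] [0.5795 0.0628]
wedge rows 149 200 430
```

Request:
{"fn": "send_rows", "kwargs": {
  "offset": [
    [0,0.04,0],
    [0,0.07,0],
    [0,0.085,0],
    [0,0.093,0],
    [0,0.098,0],
    [0,0.101,0]
  ],
  "turn": [
    [0,0,0],
    [0,0,0],
    [0,0,0],
    [0,0,0],
    [0,0,0],
    [0,0,0]
  ]
}}

```text
time_s: 17.25
position: [0.5607, 0.0273, 0.0882]
tcp_rot: [-0.001, 0.635, 0.772, -0.002]
wrist_force: [-12.3, -5.1, 2.3]
finger_gap: 0.0144
grasp_force: 62.8
```

Request:
{"fn": "send_rows", "kwargs": {
  "offset": [
    [0,0.003,0]
  ],
  "turn": [
    [0,0,0]
  ]
}}

```text
time_s: 17.35
position: [0.561, 0.0273, 0.0882]
tcp_rot: [-0.002, 0.635, 0.772, -0.002]
wrist_force: [-12.0, -6.2, 2.6]
finger_gap: 0.0147
grasp_force: 62.8
```

Request:
{"fn": "send_rows", "kwargs": {
  "offset": [
    [0,0.004,0],
    [0,0.008,0]
  ],
  "turn": [
    [0,0,0],
    [0,0,0]
  ]
}}

```text
time_s: 17.55
position: [0.5619, 0.0276, 0.0881]
tcp_rot: [-0.002, 0.635, 0.772, -0.002]
wrist_force: [-13.7, -4.9, 4.3]
finger_gap: 0.0145
grasp_force: 63.0
```

Request:
{"fn": "send_rows", "kwargs": {
  "offset": [
    [0,0.004,0]
  ],
  "turn": [
    [0,0,0]
  ]
}}

```text
time_s: 17.65
position: [0.5623, 0.0277, 0.0881]
tcp_rot: [-0.002, 0.635, 0.772, -0.003]
wrist_force: [-15.5, -5.5, 4.6]
finger_gap: 0.0148
grasp_force: 63.1
```

Request:
{"fn": "send_rows", "kwargs": {
  "offset": [
    [0,0.004,0],
    [0,-0.05,0],
    [0,-0.1,0],
    [0,-0.1,0]
  ],
  "turn": [
    [0,0,0],
    [0,0,0],
    [0,0,0],
    [0,0,0]
  ]
}}

```text
time_s: 18.05
position: [0.5492, 0.0252, 0.0886]
tcp_rot: [-0.0, 0.636, 0.772, -0.0]
wrist_force: [-0.5, -0.0, -3.5]
finger_gap: 0.0149
grasp_force: 61.9
```

```bash
python3 w.py
python3 - <<'E'
from fit import *
m=arm.silhouettes("top","hammer")[0];print(m["confidence"]);m=m["pixels"];v,u=np.nonzero(m)
for rr in range(v.min(),v.max()+1):print(rr,u[v==rr].min(),u[v==rr].max(),end='; ')
E
```

```text
18.05 face [0.5755 0.0778 0.0292] F [-0.51 -0.   -3.5 ]
wedge_head 0.72 [335.2, 193.3] [0.604  0.0817]
hammer_face 0.78 [338.8, 201.0] [0.5819 0.0716]
wedge rows 148 199 408
0.77
204 336 342; 205 334 343; 206 333 343; 207 333 343; 208 333 343; 209 333 343; 210 334 343; 211 334 343; 212 334 343; 213 334 342; 214 334 342; 215 334 342; 216 334 342; 217 335 342; 218 335 342; 219 335 342; 220 335 342; 221 335 342; 222 335 341; 223 336 341; 224 336 341; 225 337 342; 226 337 342; 227 337 342; 228 337 342; 229 337 340;
```

Request:
{"fn": "send_rows", "kwargs": {
  "offset": [
    [0,0.04,0],
    [0,0.07,0],
    [0,0.085,0],
    [0,0.095,0],
    [0,0.1,0],
    [0,0.104,0]
  ],
  "turn": [
    [0,0,0],
    [0,0,0],
    [0,0,0],
    [0,0,0],
    [0,0,0],
    [0,0,0]
  ]
}}

```text
time_s: 18.9
position: [0.5631, 0.0277, 0.0881]
tcp_rot: [-0.002, 0.635, 0.772, -0.003]
wrist_force: [-13.3, -6.2, 3.6]
finger_gap: 0.0149
grasp_force: 63.0
```

Request:
{"fn": "send_rows", "kwargs": {
  "offset": [
    [0,0.005,0]
  ],
  "turn": [
    [0,0,0]
  ]
}}

```text
time_s: 19.0
position: [0.5637, 0.0278, 0.0881]
tcp_rot: [-0.002, 0.635, 0.772, -0.003]
wrist_force: [-15.6, -6.3, 4.5]
finger_gap: 0.0145
grasp_force: 63.1
```

Request:
{"fn": "send_rows", "kwargs": {
  "offset": [
    [0,0.005,0]
  ],
  "turn": [
    [0,0,0]
  ]
}}

```text
time_s: 19.1
position: [0.5642, 0.028, 0.0881]
tcp_rot: [-0.002, 0.635, 0.772, -0.003]
wrist_force: [-16.5, -6.3, 5.2]
finger_gap: 0.0146
grasp_force: 63.2
```

Request:
{"fn": "send_rows", "kwargs": {
  "offset": [
    [0,0.005,0],
    [0,0.01,0]
  ],
  "turn": [
    [0,0,0],
    [0,0,0]
  ]
}}

```text
time_s: 19.3
position: [0.5653, 0.0283, 0.088]
tcp_rot: [-0.002, 0.635, 0.772, -0.003]
wrist_force: [-18.0, -6.5, 6.4]
finger_gap: 0.0145
grasp_force: 63.4
```

Request:
{"fn": "send_rows", "kwargs": {
  "offset": [
    [0,0.005,0]
  ],
  "turn": [
    [0,0,0]
  ]
}}

```text
time_s: 19.4
position: [0.5659, 0.0284, 0.0879]
tcp_rot: [-0.002, 0.635, 0.772, -0.003]
wrist_force: [-19.0, -7.0, 7.4]
finger_gap: 0.0149
grasp_force: 63.5
```

Request:
{"fn": "send_rows", "kwargs": {
  "offset": [
    [0,-0.05,0],
    [0,-0.1,0],
    [0,-0.1,0]
  ],
  "turn": [
    [0,0,0],
    [0,0,0],
    [0,0,0]
  ]
}}

```text
time_s: 19.7
position: [0.5535, 0.026, 0.0887]
tcp_rot: [-0.0, 0.636, 0.772, -0.0]
wrist_force: [-0.4, -0.3, -4.3]
finger_gap: 0.0145
grasp_force: 61.9
```

```bash
python3 w.py
```

```text
19.7 face [0.5799 0.0786 0.0293] F [-0.42 -0.28 -4.25]
wedge_head 0.87 [334.3, 196.8] [0.594  0.0844]
hammer_face 0.64 [340.0, 199.0] [0.5876 0.0681]
wedge rows 147 199 390
```

Request:
{"fn": "send_rows", "kwargs": {
  "offset": [
    [0,0.04,0],
    [0,0.07,0],
    [0,0.085,0],
    [0,0.09,0],
    [0,0.095,0],
    [0,0.1,0]
  ],
  "turn": [
    [0,0,0],
    [0,0,0],
    [0,0,0],
    [0,0,0],
    [0,0,0],
    [0,0,0]
  ]
}}

```text
time_s: 20.5
position: [0.5664, 0.0283, 0.0881]
tcp_rot: [-0.002, 0.635, 0.772, -0.003]
wrist_force: [-18.5, -7.4, 8.1]
finger_gap: 0.0148
grasp_force: 63.5
```

Request:
{"fn": "send_rows", "kwargs": {
  "offset": [
    [0,0.005,0]
  ],
  "turn": [
    [0,0,0]
  ]
}}

```text
time_s: 20.6
position: [0.5669, 0.0284, 0.0881]
tcp_rot: [-0.002, 0.635, 0.772, -0.003]
wrist_force: [-19.8, -8.8, 7.2]
finger_gap: 0.0148
grasp_force: 63.5
```

Request:
{"fn": "send_rows", "kwargs": {
  "offset": [
    [0,0.004,0],
    [0,0.008,0]
  ],
  "turn": [
    [0,0,0],
    [0,0,0]
  ]
}}

```text
time_s: 20.8
position: [0.5678, 0.0287, 0.088]
tcp_rot: [-0.002, 0.635, 0.772, -0.003]
wrist_force: [-20.8, -8.0, 9.2]
finger_gap: 0.0149
grasp_force: 63.7
```

Request:
{"fn": "send_rows", "kwargs": {
  "offset": [
    [0,0.004,0]
  ],
  "turn": [
    [0,0,0]
  ]
}}

```text
time_s: 20.9
position: [0.5683, 0.0288, 0.088]
tcp_rot: [-0.003, 0.635, 0.772, -0.004]
wrist_force: [-22.1, -8.3, 9.4]
finger_gap: 0.0148
grasp_force: 63.7
```

Request:
{"fn": "send_rows", "kwargs": {
  "offset": [
    [0,-0.01,0]
  ],
  "turn": [
    [0,0,0]
  ]
}}

```text
time_s: 21.0
position: [0.5678, 0.0288, 0.0881]
tcp_rot: [-0.002, 0.635, 0.772, -0.002]
wrist_force: [-10.1, -2.4, 2.6]
finger_gap: 0.015
grasp_force: 62.6
```

Request:
{"fn": "send_rows", "kwargs": {
  "offset": [
    [0,-0.01,0]
  ],
  "turn": [
    [0,0,0]
  ]
}}

```text
time_s: 21.1
position: [0.5673, 0.0288, 0.0883]
tcp_rot: [-0.001, 0.635, 0.772, -0.001]
wrist_force: [-4.9, 0.4, -1.6]
finger_gap: 0.0143
grasp_force: 62.2
```

Request:
{"fn": "send_rows", "kwargs": {
  "offset": [
    [0,-0.01,0]
  ],
  "turn": [
    [0,0,0]
  ]
}}

```text
time_s: 21.2
position: [0.5668, 0.0287, 0.0886]
tcp_rot: [-0.0, 0.635, 0.772, -0.0]
wrist_force: [-0.2, -0.7, -3.0]
finger_gap: 0.0145
grasp_force: 61.9
```

Request:
{"fn": "send_rows", "kwargs": {
  "offset": [
    [0,-0.035,0],
    [0,-0.07,0],
    [0,-0.07,0]
  ],
  "turn": [
    [0,0,0],
    [0,0,0],
    [0,0,0]
  ]
}}

```text
time_s: 21.5
position: [0.5561, 0.0265, 0.0887]
tcp_rot: [-0.0, 0.636, 0.772, -0.0]
wrist_force: [-0.2, -0.3, -3.5]
finger_gap: 0.0149
grasp_force: 61.9
```

Run:
```python
from w import *
look()
from fit import *
m=arm.silhouettes("top","hammer")[0];print(m["confidence"]);m=m["pixels"];v,u=np.nonzero(m)
for rr in range(v.min(),v.max()+1):print(rr,u[v==rr].min(),u[v==rr].max(),end='; ')
im=arm.snapshot("top")
cv2.imwrite("pics/top6.png",cv2.resize(im[140:240,280:380,::-1],None,fx=6,fy=6,interpolation=cv2.INTER_CUBIC))
```

```text
21.5 face [0.5824 0.079  0.0293] F [-0.22 -0.27 -3.46]
wedge_head 0.84 [334.7, 194.2] [0.6015 0.0832]
hammer_face 0.49 [339.6, 199.3] [0.5867 0.0693]
wedge rows 147 198 417Traceback (most recent call last):
  File "<stdin>", line 4, in <module>
IndexError: list index out of range
```

Request:
{"fn": "send_rows", "kwargs": {
  "offset": [
    [0,0.03,0],
    [0,0.055,0],
    [0,0.07,0],
    [0,0.08,0],
    [0,0.088,0],
    [0,0.095,0]
  ],
  "turn": [
    [0,0,0],
    [0,0,0],
    [0,0,0],
    [0,0,0],
    [0,0,0],
    [0,0,0]
  ]
}}

```text
time_s: 22.35
position: [0.5681, 0.0286, 0.088]
tcp_rot: [-0.002, 0.635, 0.772, -0.003]
wrist_force: [-18.4, -8.0, 5.7]
finger_gap: 0.0147
grasp_force: 63.3
```

Request:
{"fn": "send_rows", "kwargs": {
  "offset": [
    [0,0.005,0]
  ],
  "turn": [
    [0,0,0]
  ]
}}

```text
time_s: 22.45
position: [0.5683, 0.0287, 0.0879]
tcp_rot: [-0.002, 0.635, 0.772, -0.003]
wrist_force: [-20.6, -9.0, 7.7]
finger_gap: 0.0149
grasp_force: 63.5
```

Request:
{"fn": "send_rows", "kwargs": {
  "offset": [
    [0,0.003,0]
  ],
  "turn": [
    [0,0,0]
  ]
}}

```text
time_s: 22.55
position: [0.5686, 0.0287, 0.0879]
tcp_rot: [-0.002, 0.635, 0.772, -0.004]
wrist_force: [-20.6, -8.8, 9.2]
finger_gap: 0.0148
grasp_force: 63.6
```

Request:
{"fn": "send_rows", "kwargs": {
  "offset": [
    [0,0.004,0]
  ],
  "turn": [
    [0,0,0]
  ]
}}

```text
time_s: 22.65
position: [0.5691, 0.0288, 0.0879]
tcp_rot: [-0.003, 0.635, 0.772, -0.004]
wrist_force: [-21.5, -8.3, 8.5]
finger_gap: 0.015
grasp_force: 63.7
```

Request:
{"fn": "send_rows", "kwargs": {
  "offset": [
    [0,0.003,0]
  ],
  "turn": [
    [0,0,0]
  ]
}}

```text
time_s: 22.75
position: [0.5694, 0.029, 0.0879]
tcp_rot: [-0.003, 0.635, 0.772, -0.004]
wrist_force: [-21.5, -8.2, 8.9]
finger_gap: 0.0149
grasp_force: 63.7
```

Request:
{"fn": "send_rows", "kwargs": {
  "offset": [
    [0,0.003,0]
  ],
  "turn": [
    [0,0,0]
  ]
}}

```text
time_s: 22.85
position: [0.5697, 0.029, 0.0879]
tcp_rot: [-0.003, 0.635, 0.772, -0.004]
wrist_force: [-22.3, -8.3, 9.7]
finger_gap: 0.0148
grasp_force: 63.8
```

Request:
{"fn": "send_rows", "kwargs": {
  "offset": [
    [0,-0.015,0],
    [0,-0.03,0],
    [0,-0.06,0],
    [0,-0.1,0],
    [0,-0.1,0],
    [0,-0.1,0]
  ],
  "turn": [
    [0,0,0],
    [0,0,0],
    [0,0,0],
    [0,0,0],
    [0,0,0],
    [0,0,0]
  ]
}}

```text
time_s: 23.45
position: [0.5585, 0.0269, 0.0889]
tcp_rot: [0.0, 0.636, 0.772, 0.0]
wrist_force: [-0.4, 0.1, -2.6]
finger_gap: 0.0147
grasp_force: 61.9
```

Run:
```python
from w import *
look()
arm.snapshot("side")
im=arm.snapshot("top")
cv2.imwrite("pics/top6.png",cv2.resize(im[140:240,280:380,::-1],None,fx=6,fy=6,interpolation=cv2.INTER_CUBIC))
for n in("pedal","cradle","wedge"):
    for q in arm.spot_point("top",n)[:1]:print(n,q["xy"],atz("top",q["xy"],.012)[:2])
```

```text
23.45 face [0.5849 0.0794 0.0295] F [-0.37  0.15 -2.64]
wedge_head 0.92 [333.2, 196.8] [0.594  0.0875]
hammer_face 0.69 [340.3, 201.6] [0.5801 0.0674]
wedge rows 147 198 385
pedal [313.8, 165.2] [0.687929   0.14246335]
cradle [312.6, 167.3] [0.68180168 0.1460017 ]
wedge [325.6, 175.9] [0.65631929 0.10840294]
```

View pics/top6.png

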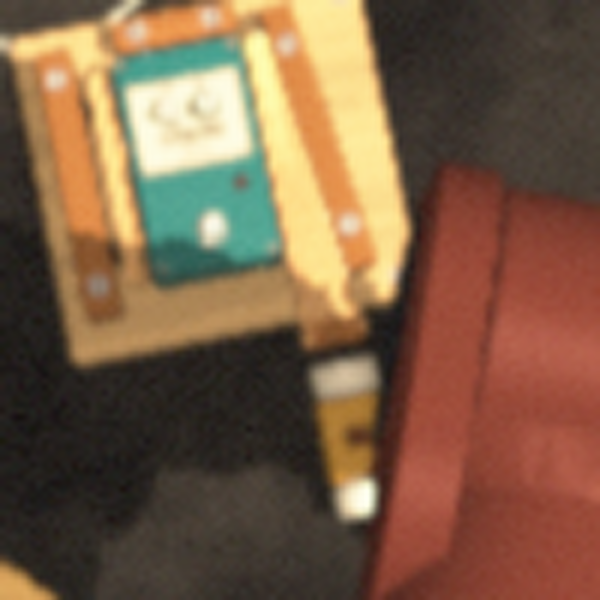

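Request:
{"fn": "send_rows", "kwargs": {
  "offset": [
    [0.015,0.02,0],
    [0.015,0.05,0],
    [0.015,0.07,0],
    [0.015,0.08,0],
    [0.015,0.088,0],
    [0.015,0.095,0]
  ],
  "turn": [
    [0,0,0],
    [0,0,0],
    [0,0,0],
    [0,0,0],
    [0,0,0],
    [0,0,0]
  ]
}}

```text
time_s: 24.5
position: [0.5693, 0.0312, 0.088]
tcp_rot: [-0.002, 0.635, 0.772, -0.003]
wrist_force: [-21.4, -8.4, 8.9]
finger_gap: 0.0148
grasp_force: 63.7
```

Request:
{"fn": "send_rows", "kwargs": {
  "offset": [
    [0,0.005,0]
  ],
  "turn": [
    [0,0,0]
  ]
}}

```text
time_s: 24.6
position: [0.5695, 0.0312, 0.0879]
tcp_rot: [-0.003, 0.635, 0.772, -0.004]
wrist_force: [-23.0, -8.7, 10.1]
finger_gap: 0.015
grasp_force: 63.9
```

Request:
{"fn": "send_rows", "kwargs": {
  "offset": [
    [0,0.004,0]
  ],
  "turn": [
    [0,0,0]
  ]
}}

```text
time_s: 24.7
position: [0.5698, 0.0313, 0.0879]
tcp_rot: [-0.003, 0.635, 0.772, -0.004]
wrist_force: [-23.8, -8.5, 9.8]
finger_gap: 0.0145
grasp_force: 63.9
```

Request:
{"fn": "send_rows", "kwargs": {
  "offset": [
    [0,0.002,0],
    [0,-0.02,0],
    [0,-0.06,0],
    [0,-0.1,0],
    [0,-0.1,0],
    [0,-0.1,0]
  ],
  "turn": [
    [0,0,0],
    [0,0,0],
    [0,0,0],
    [0,0,0],
    [0,0,0],
    [0,0,0]
  ]
}}

```text
time_s: 25.3
position: [0.5587, 0.0292, 0.0889]
tcp_rot: [0.0, 0.636, 0.772, 0.0]
wrist_force: [0.0, -0.4, -3.6]
finger_gap: 0.0146
grasp_force: 62.0
```

Request:
{"fn": "send_rows", "kwargs": {
  "offset": [
    [0,0.03,0],
    [0,0.06,0],
    [0,0.075,0],
    [0,0.085,0],
    [0,0.092,0],
    [0,0.096,0]
  ],
  "turn": [
    [0,0,0],
    [0,0,0],
    [0,0,0],
    [0,0,0],
    [0,0,0],
    [0,0,0]
  ]
}}

```text
time_s: 25.9
position: [0.5704, 0.0312, 0.0883]
tcp_rot: [-0.002, 0.636, 0.772, -0.003]
wrist_force: [-18.6, -7.8, 8.8]
finger_gap: 0.0145
grasp_force: 63.9
```

Request:
{"fn": "send_rows", "kwargs": {
  "offset": [
    [0,0.003,0]
  ],
  "turn": [
    [0,0,0]
  ]
}}

```text
time_s: 26.0
position: [0.5705, 0.0312, 0.0883]
tcp_rot: [-0.002, 0.636, 0.772, -0.003]
wrist_force: [-20.9, -8.7, 9.0]
finger_gap: 0.0149
grasp_force: 64.1
```

Request:
{"fn": "send_rows", "kwargs": {
  "offset": [
    [0,0.004,0]
  ],
  "turn": [
    [0,0,0]
  ]
}}

```text
time_s: 26.1
position: [0.5707, 0.0312, 0.0882]
tcp_rot: [-0.002, 0.636, 0.772, -0.004]
wrist_force: [-23.5, -10.4, 11.7]
finger_gap: 0.015
grasp_force: 64.4
```

Request:
{"fn": "send_rows", "kwargs": {
  "offset": [
    [0,0.004,0]
  ],
  "turn": [
    [0,0,0]
  ]
}}

```text
time_s: 26.2
position: [0.5708, 0.0312, 0.0881]
tcp_rot: [-0.003, 0.636, 0.772, -0.004]
wrist_force: [-26.4, -11.8, 12.4]
finger_gap: 0.0149
grasp_force: 64.8
```

Request:
{"fn": "send_rows", "kwargs": {
  "offset": [
    [0,0.003,0]
  ],
  "turn": [
    [0,0,0]
  ]
}}

```text
time_s: 26.3
position: [0.571, 0.0312, 0.0879]
tcp_rot: [-0.003, 0.636, 0.772, -0.005]
wrist_force: [-27.0, -12.2, 12.1]
finger_gap: 0.0148
grasp_force: 65.0
```

Request:
{"fn": "send_rows", "kwargs": {
  "offset": [
    [0,-0.02,0],
    [0,-0.06,0],
    [0,-0.1,0],
    [0,-0.1,0],
    [0,-0.1,0]
  ],
  "turn": [
    [0,0,0],
    [0,0,0],
    [0,0,0],
    [0,0,0],
    [0,0,0]
  ]
}}

```text
time_s: 26.8
position: [0.5603, 0.0295, 0.0889]
tcp_rot: [0.0, 0.636, 0.772, 0.0]
wrist_force: [-0.1, -0.9, -3.1]
finger_gap: 0.0144
grasp_force: 62.0
```

Request:
{"fn": "send_rows", "kwargs": {
  "offset": [
    [0,0.03,0],
    [0,0.06,0],
    [0,0.075,0],
    [0,0.083,0],
    [0,0.088,0],
    [0,0.09,0]
  ],
  "turn": [
    [0,0,0],
    [0,0,0],
    [0,0,0],
    [0,0,0],
    [0,0,0],
    [0,0,0]
  ]
}}

```text
time_s: 27.4
position: [0.5707, 0.0313, 0.0882]
tcp_rot: [-0.002, 0.636, 0.772, -0.004]
wrist_force: [-21.5, -9.9, 10.1]
finger_gap: 0.0148
grasp_force: 64.1
```

Request:
{"fn": "send_rows", "kwargs": {
  "offset": [
    [0,0.003,0]
  ],
  "turn": [
    [0,0,0]
  ]
}}

```text
time_s: 27.5
position: [0.5708, 0.0313, 0.0881]
tcp_rot: [-0.002, 0.636, 0.772, -0.004]
wrist_force: [-23.5, -9.8, 10.2]
finger_gap: 0.0146
grasp_force: 64.4
```

Request:
{"fn": "send_rows", "kwargs": {
  "offset": [
    [0,-0.03,0],
    [0,-0.1,0],
    [0,-0.2,0],
    [0,-0.3,0],
    [0,-0.35,-0.1],
    [0,-0.35,-0.25],
    [0,-0.35,-0.4],
    [0,-0.35,-0.46]
  ],
  "turn": [
    [0,0,0],
    [0,0,0],
    [0,0,0],
    [0,0,0],
    [0,0,0],
    [0,0,0],
    [0,0,0],
    [0,0,0]
  ]
}}

```text
time_s: 28.3
position: [0.5237, 0.022, 0.1602]
tcp_rot: [0.002, 0.635, 0.772, 0.001]
wrist_force: [0.4, 1.1, -4.4]
finger_gap: 0.0148
grasp_force: 62.1
```

Run:
```python
from w import *
look()
p,r,s=pose();m=np.array([.492,-.06,.157])
print(p,step(p,r,m,down(2)),step(m,down(2),[.489,-.1585,.157],down(2)))
```

```text
28.3 face [0.5503 0.0745 0.1009] F [ 0.37  1.13 -4.38]
wedge_head 0.91 [336.1, 193.2] [0.6043 0.0791]
hammer_face 0.74 [339.8, 209.7] [0.557  0.0691]
wedge rows 146 198 430
[0.52214436 0.02218167 0.15686769] ([-0.499, -0.3026, -0.0008], [-0.0001, -0.0, 0.0252]) ([-0.6556, -0.0429, 0.0], [0.0, 0.0, 0.0])
```

Request:
{"fn": "send_rows", "kwargs": {
  "offset": [
    [-0.1,-0.06,0],
    [-0.25,-0.15,0],
    [-0.4,-0.24,0],
    [-0.48,-0.29,0],
    [-0.499,-0.303,0],
    [-0.499,-0.303,0]
  ],
  "turn": [
    [0,0,0.005],
    [0,0,0.012],
    [0,0,0.018],
    [0,0,0.0252],
    [0,0,0.0252],
    [0,0,0.0252]
  ]
}}

```text
time_s: 29.1
position: [0.4918, -0.06, 0.1572]
tcp_rot: [-0.0, 0.695, 0.719, -0.0]
wrist_force: [0.3, -0.2, -3.6]
finger_gap: 0.0149
grasp_force: 62.0
```

Request:
{"fn": "send_rows", "kwargs": {
  "offset": [
    [-0.1,-0.007,0],
    [-0.25,-0.015,0],
    [-0.4,-0.025,0],
    [-0.55,-0.035,0],
    [-0.64,-0.043,0],
    [-0.656,-0.043,0],
    [-0.656,-0.043,0]
  ],
  "turn": [
    [0,0,0],
    [0,0,0],
    [0,0,0],
    [0,0,0],
    [0,0,0],
    [0,0,0],
    [0,0,0]
  ]
}}

```text
time_s: 29.8
position: [0.4891, -0.1585, 0.1576]
tcp_rot: [-0.0, 0.695, 0.719, 0.0]
wrist_force: [-0.6, -0.2, -4.0]
finger_gap: 0.0148
grasp_force: 62.0
```

Request:
{"fn": "send_rows", "kwargs": {
  "offset": [
    [0,0,0.1],
    [0,0,0.22],
    [0,0,0.34],
    [0,0,0.42],
    [0,0,0.45],
    [0,0,0.45]
  ],
  "turn": [
    [0,0,0],
    [0,0,0],
    [0,0,0],
    [0,0,0],
    [0,0,0],
    [0,0,0]
  ]
}}

```text
time_s: 30.4
position: [0.4887, -0.1581, 0.0895]
tcp_rot: [-0.001, 0.694, 0.72, -0.0]
wrist_force: [0.1, -0.1, -3.6]
finger_gap: 0.0148
grasp_force: 61.9
```

Creep down until the mat takes the weight.

Request:
{"fn": "send_rows", "kwargs": {
  "offset": [
    [0,0,0.01],
    [0,0,0.02],
    [0,0,0.027]
  ],
  "turn": [
    [0,0,0],
    [0,0,0],
    [0,0,0]
  ]
}}

```text
time_s: 30.7
position: [0.4894, -0.1589, 0.0867]
tcp_rot: [0.001, 0.695, 0.719, 0.0]
wrist_force: [-0.8, 0.2, -3.6]
finger_gap: 0.0147
grasp_force: 61.9
```

Request:
{"fn": "send_rows", "kwargs": {
  "offset": [
    [0,0,0.01],
    [0,0,0.02]
  ],
  "turn": [
    [0,0,0],
    [0,0,0]
  ]
}}

```text
time_s: 30.9
position: [0.4892, -0.1588, 0.0833]
tcp_rot: [0.0, 0.695, 0.719, 0.0]
wrist_force: [-0.1, 0.0, -4.0]
finger_gap: 0.0147
grasp_force: 61.9
```

Request:
{"fn": "send_rows", "kwargs": {
  "offset": [
    [0,0,0.005],
    [0,0,0.01]
  ],
  "turn": [
    [0,0,0],
    [0,0,0]
  ]
}}

```text
time_s: 31.1
position: [0.4891, -0.1588, 0.0822]
tcp_rot: [0.0, 0.695, 0.719, -0.0]
wrist_force: [-4.3, 1.3, 7.8]
finger_gap: 0.0152
grasp_force: 63.5
```

Request:
{"fn": "send_rows", "kwargs": {
  "offset": [
    [0,0,0.004],
    [0,0,0.007]
  ],
  "turn": [
    [0,0,0],
    [0,0,0]
  ]
}}

```text
time_s: 31.3
position: [0.4892, -0.1589, 0.082]
tcp_rot: [0.0, 0.695, 0.719, -0.0]
wrist_force: [-6.6, 1.6, 14.3]
finger_gap: 0.0148
grasp_force: 64.4
```

Request:
{"fn": "send_rows", "kwargs": {
  "offset": [
    [0,0,-0.007],
    [0,0,-0.01]
  ],
  "turn": [
    [0,0,0],
    [0,0,0]
  ]
}}

```text
time_s: 31.5
position: [0.4891, -0.1587, 0.0824]
tcp_rot: [0.0, 0.695, 0.719, -0.0]
wrist_force: [-0.1, -0.2, -0.7]
finger_gap: 0.015
grasp_force: 62.2
```

Request:
{"fn": "send_rows", "kwargs": {
  "offset": [
    [0,0,0],
    [0,0,0],
    [0,0,0],
    [0,0,0],
    [0,0,0],
    [0,0,0],
    [0,0,0],
    [0,0,0]
  ],
  "turn": [
    [0,0,0],
    [0,0,0],
    [0,0,0],
    [0,0,0],
    [0,0,0],
    [0,0,0],
    [0,0,0],
    [0,0,0]
  ],
  "hand": 1
}}

```text
time_s: 32.3
position: [0.4891, -0.1587, 0.0822]
tcp_rot: [0.0, 0.695, 0.719, -0.0]
wrist_force: [-0.3, -0.1, -0.5]
finger_gap: 0.0855
grasp_force: 0.0
```

Request:
{"fn": "send_rows", "kwargs": {
  "offset": [
    [0,0,-0.1],
    [0,0,-0.25],
    [0,0,-0.5],
    [0,0,-0.75],
    [0,0,-0.85],
    [0,0,-0.85]
  ],
  "turn": [
    [0,0,0],
    [0,0,0],
    [0,0,0],
    [0,0,0],
    [0,0,0],
    [0,0,0]
  ]
}}

```text
time_s: 32.9
position: [0.4902, -0.1594, 0.2131]
tcp_rot: [0.003, 0.695, 0.719, 0.0]
wrist_force: [-0.1, -0.1, -0.2]
finger_gap: 0.0854
grasp_force: 0.0
```

Request:
{"fn": "send_rows", "kwargs": {
  "offset": [
    [0,-0.3,0],
    [0,-0.55,0],
    [0,-0.6,0],
    [0,-0.6,0]
  ],
  "turn": [
    [0,0,0],
    [0,0,0],
    [0,0,0],
    [0,0,0]
  ]
}}

```text
time_s: 33.3
position: [0.3983, -0.1618, 0.2088]
tcp_rot: [-0.0, 0.695, 0.719, -0.0]
wrist_force: [0.5, 0.5, 1.0]
finger_gap: 0.0854
grasp_force: 0.0
```

Run:
```python
from fit import *
for c in("top","side"): arm.snapshot(c)
fit("hammer",HAM,np.array([.488,-.112,.03]),.003)
for n,z in dict(pedal=.012,wedge_head=.028,wedge=.012,mat=0,batt=0,dish=0,cell=0).items():
    for c in("top","side"):
        for q in arm.spot_point(c,n)[:1]:print(n,c,round(q["confidence"],2),np.round(q["xy"],1),atz(c,q["xy"],z)[:2].round(4))
```

```text
top 0.93 [408.6, 235.2] 449.0
side 0.74 [353.9, 290.1] 1848.0
hammer ['top', 'side'] [ 0.4861 -0.1124  0.0288] 1.65 0.393
hammer ['top'] [ 0.4843 -0.1123  0.0375] 2.15 0.26
hammer ['side'] [ 0.4884 -0.1116  0.02  ] 1.15 0.092
pedal top 0.6 [311.4 165.9] [0.6859 0.1495]
wedge_head top 0.57 [333.3 193.4] [0.6038 0.0871]
wedge_head side 0.61 [253.1 175.6] [0.5543 0.3649]
wedge top 0.6 [326.7 172.4] [0.6665 0.1051]
wedge side 0.43 [347.3 204.7] [0.6761 0.1142]
mat top 0.69 [412.2 238. ] [ 0.4742 -0.1419]
mat side 0.77 [347.4 309.5] [ 0.4705 -0.1458]
batt top 0.49 [412.3 199.4] [ 0.5866 -0.1446]
dish top 0.56 [401.1 181.2] [ 0.6404 -0.113 ]
dish side 0.92 [408.9 263. ] [ 0.6428 -0.1179]
cell top 0.53 [412.7 239.3] [ 0.4704 -0.1433]
```

The hammer is lying flat in its original place, the wedge is home and the bystanders haven't moved, so I'm handing the job in.

```bash
python3 -c "
from station import arm
print(arm.close_job())"
```

```text
the job is handed in; nothing more can be done
None
```

The job is handed in (no verdict came back): ten separate taps drove the wedge about 35 mm until a 25 N tap no longer moved it, the hardest tap read about 29 N along the wedge (limit 35 N), and the hammer is back flat on its mat; I judged the pedal tight from the tap forces, not by testing it directly.

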